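Take the round tin out of the sliding-door crockery case

TASK

The round tin stands in the low wooden case under one of its two sliding glass doors. Slide that door along past the other one, lift the tin out and set it down gently, upright, on the free part of the grey tray beside the mug. Leave the other things on the worktop and in the case where they are; the door may stay open.

Things in the scene. Friction and masses are not known exactly. Their poses are not given: they have to be found in the camera images.
- case: low oak case, fixed: 220 (x) by 400 (y) by 115 mm high; origin at the centre of its underside, x away from the robot, y to the robot's left. Floor 8 mm thick; front and back walls 12 thick, 115 high; end walls 12 thick, 92 high; partition at y=0, 8 thick, 70 high. Compartments centred near y = +105 (left) and -105 (right). Two flat framed glass doors close its top and slide along its y.
- door_left (a joint): travel (m) of the left (+y) door, 0 closed to 0.16 open; opens towards the case's -y, over the right door. Underside 105, top face 113 mm above the worktop; 204 mm long, closed it covers case y = -6 to +198 mm, so the compartment is bared from its outer end. Stays where left; friction 1.5 N plus 4 N per m/s. May start up to 25 mm ajar.
- door_right (a joint): travel (m) of the right (-y) door, 0 closed to 0.16 open; opens towards the case's +y, under (behind) the left door. Underside 94, top face 102 mm up; closed it covers case y = -198 to +6 mm. Length, friction, start as the left door. If both are open its pull butts against the left door's edge, and one door pushes the other shut.
- door_left_handle (a point): centre of the left door's pull: steel bar 86 mm long along the case's x, 12 wide along y, 14 high, on two posts 76 mm apart, free space under it; 146 mm above the worktop (bar top 153); with the door closed at case x = 0, y = +178 mm
- door_right_handle (a point): centre of the right door's pull: the same steel bar, 146 mm above the worktop; with the door closed at case x = 0, y = -178 mm
- tin: round plain steel tin, lid fixed on: body 60 mm across, lid (top 18 mm) 62 across, 80 mm high, 0.17 to 0.35 kg; origin at the centre of its underside, z up. Starts upright on the case floor, 8 mm above the worktop, in the left or right compartment.
- caddy: square plain steel caddy, 62 by 62 by 78 mm high, in the other compartment; origin at the centre of its underside. Not to be taken.
- tray: grey serving tray, fixed: 200 mm (x) by 280 mm (y), floor 6 mm thick, rim 6 mm wide and 16 mm high; origin at the centre of its underside. The mug stands on its +y half; its -y half is free.
- mug: white mug, 80 mm across and 90 mm high, standing on the tray's +y half with its handle to the tray's +y; origin at the centre of its underside. Leave it.
- cup: white mug 76 mm across, 85 mm high, beyond the case; leave it.
- glass_a: drinking glass 66 mm across, 130 mm high, beyond the case; leave it.
- glass_b: drinking glass like the other, beyond the case; leave it.
- bowl: white bowl 110 mm across, 60 mm high, standing on the chopping board; leave it.
- board: wooden chopping board 200 by 150 by 22 mm lying to the right of the case; leave it.
- brush: washing-up brush 200 mm long, lying just beyond the case; leave it.
- bottle: white plastic bottle 66 mm across, 190 mm high, beyond the tray; leave it.
There are look-alikes about, which are no part of the job. What is shaped like the mug but blue or orange is not meant.

How it is judged:
By the outcome, as a careful person would: the job done as asked, in the order asked, and still so for the second after the job is handed in, with the robot touching nothing.
It also fails if it takes over 64 s, if anything falls off the work surface, if the arm or the gripper's body presses on something with over 40 N, if the wrist force passes 120 N, or if a joint passes its speed limit or range.

ROBOT

A 6-joint arm with a two-finger parallel gripper is mounted at the origin on the work surface. World frame = base frame: x ahead of the robot, y to its left, z up, the work surface at z = 0. Lengths are in m, angles in rad, forces in N, time in s.
With the tool pointing down it reaches from about 0.35 to 0.85 m from the base axis. Payload 8.1 kg.
Tool frame: the origin (TCP) lies midway between the tips of the shut fingers; the grasp point (between the pads) lies manip.grip_point_offset behind it (manip.grip_point_offset is the distance from the TCP to the grasp point, in m); z points along the fingers, x is the direction in which the jaws open and shut, and the axes are right-handed (so a half turn about z gives the same grasp; the last joint's range is limited). The gripper opens to 93 mm and grips with 3 to 60 N. Pads are 15 mm wide; open, the fingers measure 128 mm over their backs; the gripper's body (75 mm by 188 mm) begins 65 mm behind the grasp point.
Start: joints at [-1.326, 0.13, 1.488, -0, 1.523, -0.085], TCP at [0.194, -0.568, 0.219] pointing down, gripper open.
Joint ranges: [-2.96, 2.96], [-0.89, 2.26], [0.02, 2.5], [-1.34, 4.48], [0, 2.73], [-2.66, 2.66]. Speed limits (rad/s): [2.39, 2.39, 2.79, 3.14, 3.14, 3.14].

INTERFACE

Orientations are given as a unit quaternion [x, y, z, w].
In Python, from bench import manip gives the robot as it stands.
- The arm moves only by the shell command python3 -m inch 'ROWS' [FORCE]. ROWS is JSON, a list of rows, each a list of 7 numbers: the opening, from 0 (shut) to 1 (fully open), then the shift along the tool's x, y, z scaled (see below), then the turn, a rotation vector about the tool's x, y, z scaled (see below). A call has 1 to 10 rows; each row shifts and turns the pose as measured when the row begins, along the tool's axes as they then stand; what a row does not reach is not made up. The controller multiplies each number of a shift by 30 mm and each number of a turn by 0.15 rad. A row lasts 1/10 s, in which the tool goes at most 50 mm and 8.59 degrees, less where a joint would pass 70% of its speed; a pose out of reach is approached as far as the arm can. A call with a number of a shift or a turn outside -1 to 1 is refused whole. A call with a gripper value outside its range is refused whole. The fingers move at their own pace and stop on an object; FORCE is the grip in N (left out, the last holds). Time passes only in rows, so rows that do not move let the fingers close. It gives the time, the measured TCP pose, the force and the opening at its end, in the units of the state.
- manip.get_state(): the state, without advancing time (a new reading comes with each control period).
- manip.grab_frame(name): name is "side" or "top" or "wrist"; returns (picture, depth): 420x560x3 uint8, red, green, blue; 420x560 float32, m along the optical axis (not along the pixel's ray), 0 where there is no reading.
- manip.get_calibration(name): a dict with "fx", "fy", "cx", "cy" (pixels), "camera_from_world" (4x4, takes a point from world to camera coordinates). Camera axes: x right, y down, z forward; pixel columns grow to the right and rows downward; lengths in m; the calibration is good to about 2 mm. A picture is of the moment at which its call begins: read the wrist's pose just before it. get_calibration takes no time and is no camera call; for the wrist camera it gives the pose at the moment of the call.
- manip.sign_off(): hands the job in, once; it reports no verdict.
Trained networks look in the newest picture that a camera, given by its name, has taken for a name from the list of things; names that differ only in an ending like _2 or _b are one class to them, and where a whole thing is asked for, a point or a joint stands for the part that bears it (a point fixed in the world has none). Each returns a list of dicts, best first, with "score" (0 to 1); they miss things now and then, are a little off and sometimes report something else, mostly with a low value. They report only what shows in the picture. A call takes as long as a camera call. They do not tell look-alikes from the thing itself.
- manip.masks_of(camera, thing): "pixels" (420x560 bool, what is visible of it) and "at" ([column, row] in pixels, amid what is visible of it).
- manip.place_of(camera, thing): "at" ([column, row] in pixels: a listed point, or the origin of a listed thing).
The state is a dict: "clock": time; "joint_positions": joint angles; "qd": joint speeds; "effort": joint torques, N m; "tcp_pos": TCP position; "orientation": TCP orientation; "wrist_force": force on the tool from outside, world axes, zero at the start; "torque": the same for the moment, N m; "width": opening from 0.0 (shut) to 1.0 (fully open).
Only numpy, scipy, OpenCV 4.12 (cv2) and the standard library are available. Lean on these libraries where they do the work, as an engineer would, in place of code of your own. Each camera call takes 0.05 s, during which the arm holds its last target.

## Working session

There is one attempt and no reset: what is moved stays moved. The work goes in short steps, Python scripts to look and compute and a shell command to move; the robot and the scene stay as the last step left them, time stands still between calls to the robot, and variables do not carry over. Pictures are saved under pics/ and viewed, and the job is handed in when it is done.

```bash
ls; mkdir -p pics; python3 - <<'E'
from bench import manip
import cv2
print(manip.get_state(), manip.grip_point_offset)
for c in ("side","top","wrist"):
    p,d=manip.grab_frame(c); cv2.imwrite(f"pics/a_{c}.png",p[:,:,::-1])
    k=manip.get_calibration(c); print(c,k)
E
```

```text
pics
{'clock': 0.0, 'joint_positions': array([-1.32638916e+00,  1.31176005e-01,  1.48930217e+00, -1.72165704e-05,
        1.52295778e+00, -8.54288398e-02]), 'qd': array([-0.00242499, -0.00147171,  0.00302204,  0.00082333, -0.00033527,
       -0.00212232]), 'effort': array([ 1.05353363e-03, -5.59828699e+01, -4.91761065e+01,  7.69503484e-02,
        3.52477888e-02, -2.23819352e-04]), 'tcp_pos': array([ 0.19419305, -0.5671033 ,  0.217566  ]), 'orientation': array([ 8.13599273e-01, -5.81425295e-01, -7.06972756e-04, -5.91353935e-04]), 'wrist_force': array([ 0.22157447,  0.38302366, -0.10549878]), 'torque': array([-0.00094325,  0.01801974,  0.01190313]), 'width': 0.9999163108049259} 0.0188
side {'fx': 382.5776773807286, 'fy': 382.5776773807286, 'cx': 279.10631523166745, 'cy': 213.2370123150621, 'camera_from_world': array([[-0.86496643, -0.50179596,  0.00582066,  0.37853385],
       [-0.32529723,  0.55182085, -0.76790329,  0.27713798],
       [ 0.3821188 , -0.66610401, -0.64053935,  1.05030987],
       [ 0.        ,  0.        ,  0.        ,  1.        ]])}
top {'fx': 415.3592365167425, 'fy': 415.3592365167425, 'cx': 285.4199445767589, 'cy': 207.51955817095276, 'camera_from_world': array([[-1.20027688e-02, -9.99927886e-01, -3.96174026e-04,
        -2.55603507e-02],
       [-9.88387108e-01,  1.19242576e-02, -1.51488403e-01,
         5.10355606e-01],
       [ 1.51482203e-01, -1.42670698e-03, -9.88458956e-01,
         1.48359076e+00],
       [ 0.00000000e+00,  0.00000000e+00,  0.00000000e+00,
         1.00000000e+00]])}
wrist {'fx': 328.8669790471744, 'fy': 328.8669790471744, 'cx': 281.27003665666894, 'cy': 209.19117562533393, 'camera_from_world': array([[ 0.3235374 , -0.94621392, -0.00166614, -0.59886635],
       [-0.91220071, -0.31237423,  0.26516449, -0.0329078 ],
       [-0.25142279, -0.08427078, -0.96420175,  0.38952999],
       [ 0.        ,  0.        ,  0.        ,  1.        ]])}
```

View pics/a_top.png

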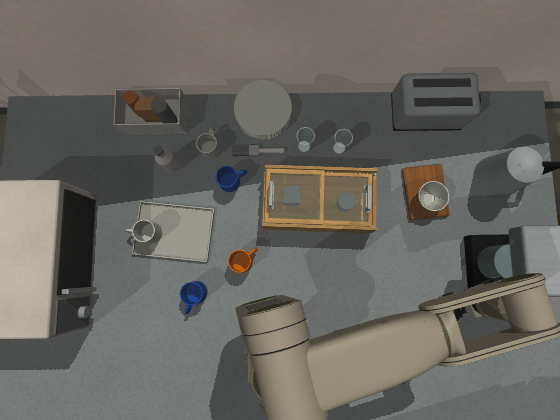

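View pics/a_side.png

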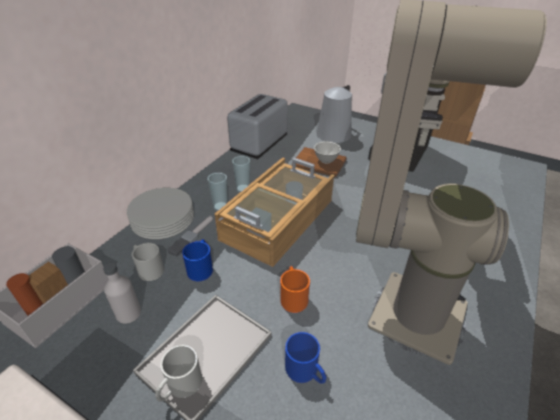

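View pics/a_wrist.png

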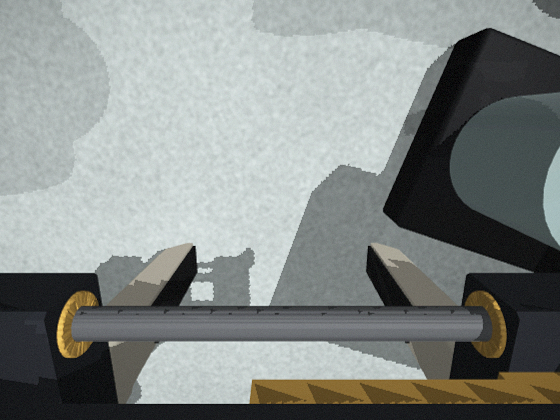

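```bash
cat > h.py <<'E'
from bench import manip
import numpy as np, cv2
def ray(c,uv,k=None):
    k=k or manip.get_calibration(c); M=np.array(k["camera_from_world"]); R=M[:3,:3];t=M[:3,3]
    d=R.T@np.array([(uv[0]-k["cx"])/k["fx"],(uv[1]-k["cy"])/k["fy"],1.]); return -R.T@t,d
def atz(c,uv,z,k=None):
    o,d=ray(c,uv,k); return o+d*(z-o[2])/d[2]
def proj(c,p,k=None):
    k=k or manip.get_calibration(c); q=np.array(k["camera_from_world"])@np.r_[p,1]; return np.array([k["fx"]*q[0]/q[2]+k["cx"],k["fy"]*q[1]/q[2]+k["cy"]])
def cloud(c,d,k=None):
    k=k or manip.get_calibration(c); M=np.array(k["camera_from_world"])
    v,u=np.mgrid[:420,:560]; P=np.stack([(u-k["cx"])/k["fx"]*d,(v-k["cy"])/k["fy"]*d,d],-1)
    return (P-M[:3,3])@M[:3,:3]
E
python3 - <<'E'
from h import *
for c in ("top","side"):
    p,d=manip.grab_frame(c)
    if c=="top":
        cv2.imwrite("pics/b_top.png",cv2.resize(p[155:240,255:385,::-1],None,fx=6,fy=6,interpolation=cv2.INTER_CUBIC))
        np.save("topd.npy",d)
    for n,z in (("door_left_handle",.146),("door_right_handle",.146),("case",0),("tin",.008),("caddy",.008),("tray",0),("mug",0.006)):
        for r in manip.place_of(c,n)[:3]:
            print(c,n,round(r["score"],2),np.round(r["at"],1),np.round(atz(c,r["at"],z),4))
E
```

```text
top door_right_handle 0.69 [368.4 193.8] [ 0.5377 -0.316   0.146 ]
top case 0.92 [317.  205.4] [ 0.5226 -0.1507  0.    ]
top case 0.44 [308.9 147.3] [ 0.7491 -0.1249  0.    ]
top caddy 0.69 [172.6 160.5] [0.701  0.3956 0.008 ]
top tray 0.72 [175.4 233.5] [0.423  0.3792 0.    ]
top mug 0.9 [244.9 264.7] [0.3047 0.1194 0.006 ]
top mug 0.88 [149.1 231.8] [0.43   0.4754 0.006 ]
top mug 0.83 [197.3 291.8] [0.2092 0.2921 0.006 ]
side door_left_handle 0.62 [248.9 214.5] [0.5311 0.0209 0.146 ]
side door_right_handle 0.91 [302.8 164.2] [ 0.5202 -0.3086  0.146 ]
side case 0.72 [276.3 222.7] [ 0.5257 -0.1323 -0.    ]
side tin 0.35 [246.2 211.2] [ 0.646  -0.1235  0.008 ]
side caddy 0.43 [259.3 233.6] [ 0.5422 -0.0476  0.008 ]
side tray 0.97 [205.7 354.4] [0.425  0.3869 0.    ]
side mug 0.93 [293.2 300.7] [0.3129 0.1361 0.006 ]
side mug 0.9 [203.9 268.4] [0.6054 0.1677 0.006 ]
side mug 0.78 [187.7 383.3] [0.4126 0.4681 0.006 ]
```

View pics/b_top.png

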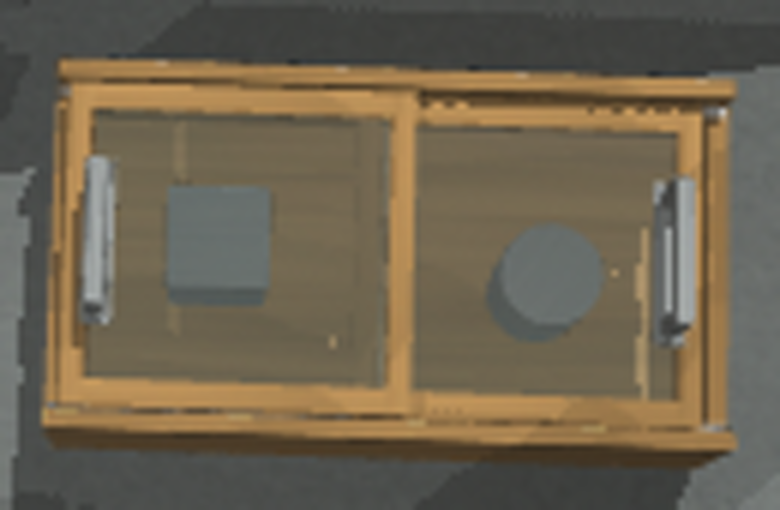

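```bash
python3 - <<'E'
from h import *
f=lambda x,y:(255+(x+.5)/6-.5,155+(y+.5)/6-.5)
for n,uv,z in (("BL",(60,62),.115),("BR",(736,84),.115),("FL",(43,410),.115),("FR",(736,434),.115),("LH",(99,240),.153),("RH",(686,260),.153),("tin",(552,275),.088),("cad",(218,236),.086)):
    print(n,np.round(atz("top",f(*uv),z)[:2],4))
d=np.load("topd.npy"); P=cloud("top",d)
Q=P[155:240,255:385].reshape(-1,3)
for lo,hi in ((.108,.122),(.14,.16)):
    m=(Q[:,2]>lo)&(Q[:,2]<hi); q=Q[m]; print(m.sum(),q.min(0),q.max(0))
    if lo<.12: print(cv2.minAreaRect(q[:,:2].astype(np.float32)*1000))
    else:
        for s in (q[q[:,1]>-.15],q[q[:,1]<-.15]):
            print(len(s),s.mean(0),s.min(0),s.max(0),cv2.minAreaRect(s[:,:2].astype(np.float32)*1000))
# tray
Q=P[190:270,120:225].reshape(-1,3); m=(Q[:,2]>.011)&(Q[:,2]<.03)
print(cv2.minAreaRect(Q[m][:,:2].astype(np.float32)*1000))
E
```

```text
BL [0.6516 0.0402]
BR [ 0.6335 -0.3574]
FL [0.4454 0.051 ]
FR [ 0.4267 -0.348 ]
LH [0.5377 0.0167]
RH [ 0.5221 -0.3157]
tin [ 0.5254 -0.2493]
cad [ 0.5517 -0.0518]
3818 [ 0.41930764 -0.3567423   0.10800343] [0.65172402 0.05021344 0.12199841]
((536.290283203125, -153.87379455566406), (398.9490966796875, 222.2983856201172), 87.37203216552734)
188 [ 0.48430285 -0.32167268  0.14110036] [0.58517151 0.0240977  0.15995178]
89 [0.54258159 0.01862513 0.1538821 ] [0.50007929 0.013141   0.14183193] [0.58517151 0.0240977  0.15919235] ((542.6400756835938, 18.779132843017578), (10.658742904663086, 85.09707641601562), 89.4677505493164)
99 [ 0.52649566 -0.31453149  0.15293092] [ 0.48430285 -0.32167268  0.14110036] [ 0.57045272 -0.30787847  0.15995178] ((527.224853515625, -314.6575622558594), (11.48137378692627, 86.3700942993164), 87.40377044677734)
((439.4546813964844, 384.39410400390625), (373.3203430175781, 287.03204345703125), 89.91615295410156)
```

Candidates: the square can at px (291,195) in the left compartment, and the round one at px (347,201) in the right. The enlarged crop shows that the right one is round, so it is the tin. The right door has to slide towards +y, and it is already about 17 mm ajar. The white mug stands on the tray at (146,230). The blue and orange ones are decoys.

First I'll move clear of the machine on the right, then turn the jaws to lie along the case's x.

```bash
python3 -m inch '[[0.45,-1,-0.34,-0.2,0,0,0],[0.45,-1,-0.34,-0.2,0,0,0],[0.45,-1,-0.34,-0.2,0,0,0],[0.45,-1,-0.34,-0.2,0,0,0],[0.45,-1,-0.34,-0.2,0,0,0],[0.45,0,0,0,0,0,-1],[0.45,0,0,0,0,0,-1],[0.45,0,0,0,0,0,-1],[0.45,0,0,0,0,0,-1],[0.45,0,0,0,0,0,-1]]'
cat >> h.py <<'E'
from scipy.spatial.transform import Rotation as Ro
def go(p,yaw):
    s=manip.get_state(); R=Ro.from_quat(s["orientation"]); T=Ro.from_matrix(np.c_[[np.cos(yaw),np.sin(yaw),0],[np.sin(yaw),-np.cos(yaw),0],[0,0,-1]])
    print("t",s["clock"],"p",np.round(s["tcp_pos"],4),"yaw",np.degrees(np.arctan2(*R.as_matrix()[1::-1,0])).round(2),"w",round(s["width"],3),"F",np.round(s["wrist_force"],1))
    print("shift units now",np.round(R.inv().apply(np.array(p)-s["tcp_pos"])/.03,2),"after turn",np.round(T.inv().apply(np.array(p)-s["tcp_pos"])/.03,2),"turn units",np.round((R.inv()*T).as_rotvec()/.15,2))
C=np.array([.536,-.154]);YAW=np.radians(-2.6)
def cw(x,y,z):
    c,s=np.cos(YAW),np.sin(YAW); return np.r_[C+[c*x-s*y,s*x+c*y],z]
def wc(p):
    c,s=np.cos(YAW),np.sin(YAW); d=np.array(p[:2])-C; return np.r_[c*d[0]+s*d[1],-s*d[0]+c*d[1]]
E
python3 - <<'E'
from h import *
print(wc([.5254,-.2493]),wc([.527,-.3147]),wc([.5425,.0187]),cw(0,-.2,.2))
go(cw(0,-.2,.2),YAW)
E
```

```text
clock: 1.95
tcp_pos: [0.1939, -0.4028, 0.2492]
orientation: [0.97, -0.241, 0.0, 0.0]
wrist_force: [-0.6, -0.6, -0.1]
width: 0.448
[-0.006266   -0.09568274] [-0.0017009  -0.16094284] [-0.00134088  0.17281708] [ 0.5269274  -0.35379411  0.2       ]
t 1.95 p [ 0.1939 -0.4028  0.2492] yaw -27.92 w 0.448 F [-0.6 -0.6 -0.1]
shift units now [ 9.04 -6.64  1.65] after turn [11.02 -2.14  1.64] turn units [ 0.   -0.01 -2.95]
```

```bash
python3 -m inch '[[0.45,0,0,0,0,0,-1],[0.45,0,0,0,0,0,-1],[0.45,0,0,0,0,0,-0.95],[0.45,1,-0.2,0,0,0,0],[0.45,1,-0.2,0,0,0,0],[0.45,1,-0.2,0,0,0,0],[0.45,1,-0.2,0,0,0,0],[0.45,1,-0.2,0,0,0,0],[0.45,1,-0.2,0,0,0,0],[0.45,1,-0.2,0,0,0,0]]'
python3 - <<'E'
from h import *
go(cw(0,-.2,.2),YAW)
E
```

```text
clock: 2.95
tcp_pos: [0.4098, -0.3682, 0.2513]
orientation: [1.0, -0.018, 0.001, 0.003]
wrist_force: [-0.8, -0.9, 0.2]
width: 0.45
t 2.95 p [ 0.4098 -0.3682  0.2513] yaw -2.12 w 0.45 F [-0.8 -0.9  0.2]
shift units now [ 3.88 -0.63  1.71] after turn [ 3.88 -0.66  1.71] turn units [ 0.04 -0.01  0.06]
```

Next I go to case y = -0.20 and look before lowering.

```bash
python3 -m inch '[[0.45,1,-0.16,0.2,0,0,0],[0.45,1,-0.16,0.2,0,0,0],[0.45,1,-0.16,0.2,0,0,0.06],[0.45,0.9,-0.16,0.2,0,0,0],[0.45,0,0,0,0,0,0]]'
python3 - <<'E'
from h import *
go(cw(0,-.2,.118),YAW)
p,d=manip.grab_frame("wrist"); k=manip.get_calibration("wrist"); P=cloud("wrist",d,k)
cv2.imwrite("pics/c_wrist.png",p[:,:,::-1])
for n,z in (("door_right_handle",.146),("tin",.008)):
    for r in manip.place_of("wrist",n)[:3]: print(n,r["score"],r["at"],atz("wrist",r["at"],z,k),wc(atz("wrist",r["at"],z,k)))
m=manip.masks_of("wrist","tin")
for r in m[:2]:
    q=P[r["pixels"]]; print("tinmask",r["score"],r["at"],q.shape,np.median(q,0))
p,d=manip.grab_frame("top"); cv2.imwrite("pics/c_top.png",p[:,:,::-1])
E
```

```text
clock: 3.45
tcp_pos: [0.5358, -0.3511, 0.2263]
orientation: [1.0, -0.022, 0.002, 0.003]
wrist_force: [-0.1, -0.7, 1.2]
width: 0.449
t 3.45 p [ 0.5358 -0.3511  0.2263] yaw -2.47 w 0.449 F [-0.1 -0.7  1.2]
shift units now [-0.3   0.08  3.61] after turn [-0.29  0.1   3.61] turn units [ 0.04 -0.02  0.02]
door_right_handle 0.93 [267.2, 169.2] [ 0.52365062 -0.31517002  0.146     ] [-0.00502551 -0.16156431]
```

View pics/c_wrist.png

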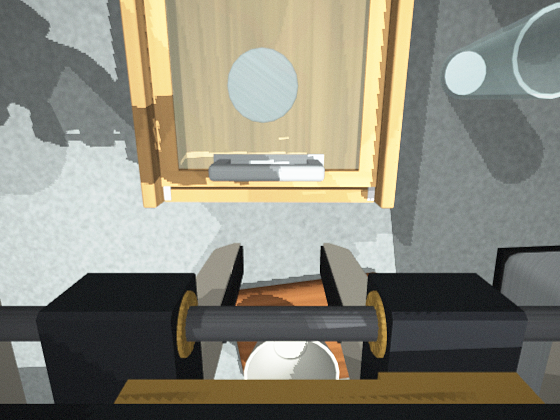

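The picture shows the bar at (267,169) and the round tin top at (263,85). I'll lower behind the bar on its -y side.

```bash
python3 -m inch '[[0.45,-0.3,0.1,0.8,0,0,0],[0.45,-0.1,0,0.9,0,0,0],[0.45,0,0,0.9,0,0,0],[0.45,0,0,0.7,0,0,0],[0.45,0,0,0.2,0,0,0]]'
python3 - <<'E'
from h import *
go(cw(-.003,-.02,.118),YAW)
E
```

```text
clock: 4.2
tcp_pos: [0.5189, -0.3616, 0.1279]
orientation: [1.0, -0.026, 0.007, 0.008]
wrist_force: [-0.1, 1.5, 0.1]
width: 0.448
t 4.2 p [ 0.5189 -0.3616  0.1279] yaw -2.98 w 0.448 F [-0.1  1.5  0.1]
shift units now [ 0.11 -6.28  0.23] after turn [ 0.16 -6.27  0.33] turn units [ 0.11 -0.09 -0.04]
```

```bash
python3 -m inch '[[0.45,0.1,-0.3,0.3,0.1,-0.09,-0.04],[0.45,0,-0.5,0,0,0,0],[0.45,0,-0.5,0,0,0,0],[0.45,0,-0.5,0,0,0,0],[0.45,0,-0.5,0,0,0,0],[0.45,0,-0.5,0,0,0,0],[0.45,0,-0.5,0,0,0,0]]'
python3 - <<'E'
from h import *
go(cw(-.003,-.032,.12),YAW); print(wc(manip.get_state()["tcp_pos"]))
E
```

```text
clock: 4.9
tcp_pos: [0.5277, -0.2581, 0.1231]
orientation: [1.0, -0.024, 0.002, 0.002]
wrist_force: [-0.3, -2.5, -1.8]
width: 0.449
t 4.9 p [ 0.5277 -0.2581  0.1231] yaw -2.74 w 0.449 F [-0.3 -2.5 -1.8]
shift units now [ 0.01 -2.41  0.09] after turn [ 0.02 -2.41  0.1 ] turn units [ 0.03 -0.02 -0.02]
[-0.00357018 -0.10432997]
```

```bash
python3 -m inch '[[0.45,0,-0.5,0,0,0,0],[0.45,0,-0.5,0,0,0,0],[0.45,0,-0.5,0,0,0,0],[0.45,0,-0.4,0,0,0,0],[0.45,0,-0.2,0,0,0,0],[0.45,0,-0.15,0,0,0,0]]'
python3 - <<'E'
from h import *
go(cw(-.003,-.032,.12),YAW); print(wc(manip.get_state()["tcp_pos"]))
p,d=manip.grab_frame("side"); cv2.imwrite("pics/d_side.png",p[:,:,::-1])
p,d=manip.grab_frame("wrist"); cv2.imwrite("pics/d_wrist.png",p[:,:,::-1])
E
```

```text
clock: 5.5
tcp_pos: [0.5312, -0.1861, 0.1236]
orientation: [1.0, -0.023, 0.002, 0.006]
wrist_force: [-1.3, -36.6, -7.9]
width: 0.448
t 5.5 p [ 0.5312 -0.1861  0.1236] yaw -2.62 w 0.448 F [ -1.3 -36.6  -7.9]
shift units now [ 0.01 -0.01  0.12] after turn [ 0.01 -0.01  0.12] turn units [ 0.08 -0.03 -0.  ]
[-0.00331288 -0.03229975]
```

View pics/d_wrist.png

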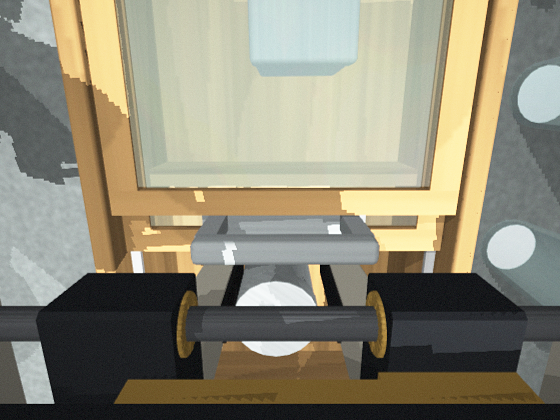

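View pics/d_side.png

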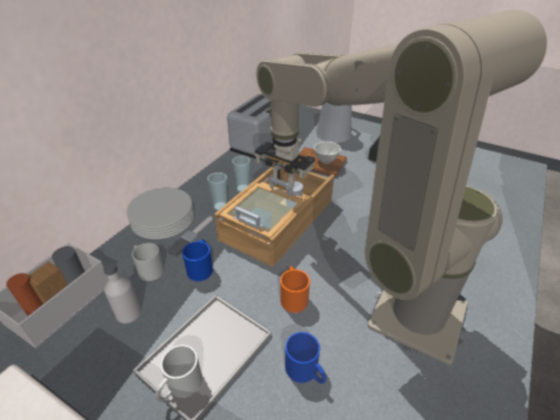

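The right door is now against its stop, with its bar at (285,245) and the tin bared below at (275,318). I'll back off, open the jaws and look.

```bash
python3 -m inch '[[0.45,0,0.5,0,0,0,0],[0.45,0,0.7,-0.2,0,0,0],[1,0,0.8,-1,0,0,0],[1,0,0.8,-1,0,0,0],[1,0,0.8,-0.8,0,0,0],[1,0,0.8,0,0,0,0],[1,0,0,0,0,0,0]]'
python3 - <<'E'
from h import *
go(cw(-.006,-.096,.053),YAW); print(wc(manip.get_state()["tcp_pos"]))
k=manip.get_calibration("wrist")
p,d=manip.grab_frame("wrist"); P=cloud("wrist",d,k); cv2.imwrite("pics/e_wrist.png",p[:,:,::-1])
for n,z in (("door_right_handle",.146),("door_left_handle",.146),("tin",.008)):
    for r in manip.place_of("wrist",n)[:2]: q=atz("wrist",r["at"],z,k);print(n,r["score"],r["at"],q,wc(q))
for r in manip.masks_of("wrist","tin")[:2]:
    q=P[r["pixels"]]; t=q[(q[:,2]>.08)&(q[:,2]<.1)]; print("mask",r["score"],r["at"],len(q),np.median(q,0),len(t),t.min(0) if len(t) else 0,t.max(0) if len(t) else 0)
E
```

```text
clock: 6.3
tcp_pos: [0.5238, -0.3232, 0.2176]
orientation: [1.0, -0.023, 0.002, 0.004]
wrist_force: [0.1, -0.1, -0.5]
width: 0.829
t 6.3 p [ 0.5238 -0.3232  0.2176] yaw -2.67 w 0.829 F [ 0.1 -0.1 -0.5]
shift units now [-0.07 -2.5   5.47] after turn [-0.05 -2.45  5.49] turn units [ 0.06 -0.03 -0.01]
[-0.0045346  -0.16954613]
door_left_handle 0.74 [318.9, 348.6] [ 0.54835507 -0.44059968  0.146     ] [ 0.02534337 -0.28574419]
tin 0.79 [277.7, 114.3] [ 0.52212189 -0.24716133  0.008     ] [-0.00963775 -0.09369498]
mask 0.81 [278.2, 114.5] 4074 [ 0.52204076 -0.24949768  0.08745889] 4033 [ 0.4913349  -0.28097253  0.08383886] [ 0.55226907 -0.22015073  0.09022899]
```

View pics/e_wrist.png

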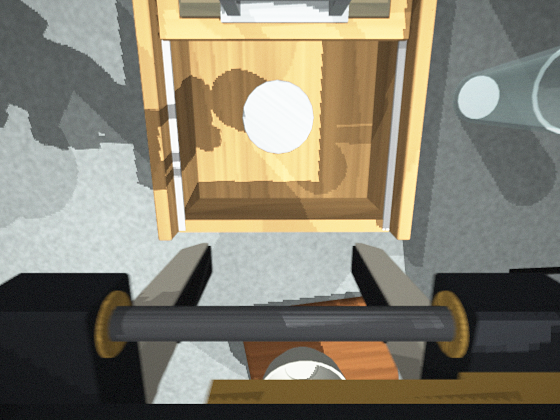

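```bash
python3 -m inch '[[1,-0.07,-0.8,0.4,0,0,0],[1,-0.05,-0.9,0.5,0,0,0],[1,0,-0.7,0.5,0,0,0],[1,0,0,0.2,0,0,0],[1,0,0,0,0,0,0]]'
python3 - <<'E'
from h import *
go([.522,-.2503,.053],YAW); print(wc(manip.get_state()["tcp_pos"]))
E
```

```text
clock: 7.05
tcp_pos: [0.5229, -0.2404, 0.164]
orientation: [1.0, -0.019, -0.0, 0.002]
wrist_force: [-0.0, -0.4, -0.4]
width: 1.003
t 7.05 p [ 0.5229 -0.2404  0.164 ] yaw -2.21 w 1.003 F [-0.  -0.4 -0.4]
shift units now [-0.01  0.32  3.7 ] after turn [-0.01  0.33  3.7 ] turn units [0.03 0.   0.05]
[-0.00919898 -0.08686881]
```

```bash
python3 -m inch '[[1,0,0.33,0,0,0,0.05],[1,0,0,0,0,0,0],[1,0,0,0.7,0,0,0],[1,0,0,0.7,0,0,0],[1,0,0,0.7,0,0,0]]'
python3 - <<'E'
from h import *
go([.522,-.2503,.053],YAW)
E
```

```text
clock: 7.55
tcp_pos: [0.5268, -0.2576, 0.1071]
orientation: [1.0, -0.025, 0.005, 0.006]
wrist_force: [0.8, -0.1, 0.0]
width: 0.998
t 7.55 p [ 0.5268 -0.2576  0.1071] yaw -2.83 w 0.998 F [ 0.8 -0.1  0. ]
shift units now [-0.19 -0.26  1.8 ] after turn [-0.17 -0.24  1.8 ] turn units [ 0.07 -0.07 -0.03]
```

```bash
python3 -m inch '[[1,-0.18,-0.25,0,0.07,-0.07,-0.03],[1,0,0,0,0,0,0],[1,0,0,0.5,0,0,0],[1,0,0,0.5,0,0,0],[1,0,0,0.5,0,0,0],[1,0,0,0.25,0,0,0],[1,0,0,0,0,0,0]]'
python3 - <<'E'
from h import *
go([.522,-.2503,.053],YAW)
E
```

```text
clock: 8.25
tcp_pos: [0.5212, -0.2518, 0.0514]
orientation: [1.0, -0.024, -0.0, 0.0]
wrist_force: [0.4, 0.5, -0.4]
width: 0.999
t 8.25 p [ 0.5212 -0.2518  0.0514] yaw -2.72 w 0.999 F [ 0.4  0.5 -0.4]
shift units now [ 0.02 -0.05 -0.05] after turn [ 0.02 -0.05 -0.05] turn units [ 0.    0.   -0.01]
```

```bash
python3 -m inch '[[0.5,0,0,0,0,0,0],[0.5,0,0,0,0,0,0],[0.5,0,0,0,0,0,0],[0.5,0,0,0,0,0,0],[0.5,0,0,0,0,0,0],[0.5,0,0,0,0,0,0]]' 25
python3 -m inch '[[0.5,0,0,-0.15,0,0,0],[0.5,0,0,-0.3,0,0,0],[0.5,0,0,-0.5,0,0,0],[0.5,0,0,-0.7,0,0,0],[0.5,0,0,-0.8,0,0,0],[0.5,0,0,-0.8,0,0,0],[0.5,0,0,-0.8,0,0,0],[0.5,0,0,-0.8,0,0,0],[0.5,0,0,-0.8,0,0,0],[0.5,0,0,-0.3,0,0,0]]'
python3 - <<'E'
from h import *
print(wc(manip.get_state()["tcp_pos"]))
p,d=manip.grab_frame("wrist"); cv2.imwrite("pics/f_wrist.png",p[:,:,::-1])
p,d=manip.grab_frame("side"); cv2.imwrite("pics/f_side.png",p[:,:,::-1])
print(manip.get_state()["width"],manip.get_state()["wrist_force"])
p,d=manip.grab_frame("top"); cv2.imwrite("pics/f_top.png",p[:,:,::-1]); P=cloud("top",d)
Q=P[190:275,115:225].reshape(-1,3); m=(Q[:,2]>.0)&(Q[:,2]<.03)
cv2.imwrite("pics/f_tray.png",cv2.resize(p[190:275,115:225,::-1],None,fx=6,fy=6,interpolation=cv2.INTER_CUBIC))
E
```

```text
clock: 8.85
tcp_pos: [0.5223, -0.2521, 0.0528]
orientation: [1.0, -0.024, 0.001, 0.001]
wrist_force: [-0.3, 0.3, -2.6]
width: 0.658
clock: 9.85
tcp_pos: [0.5203, -0.251, 0.2455]
orientation: [1.0, -0.024, 0.0, 0.001]
wrist_force: [1.1, 0.3, -2.4]
width: 0.658
[-0.0113206  -0.09764741]
0.6605520156464988 [ 2.64635137e-01  9.09313722e-04 -2.71653824e+00]
```

View pics/f_side.png

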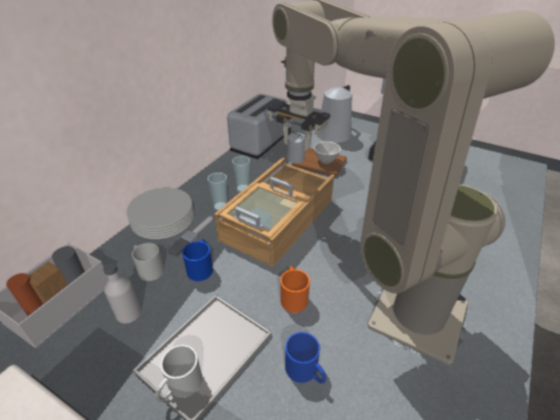

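View pics/f_tray.png

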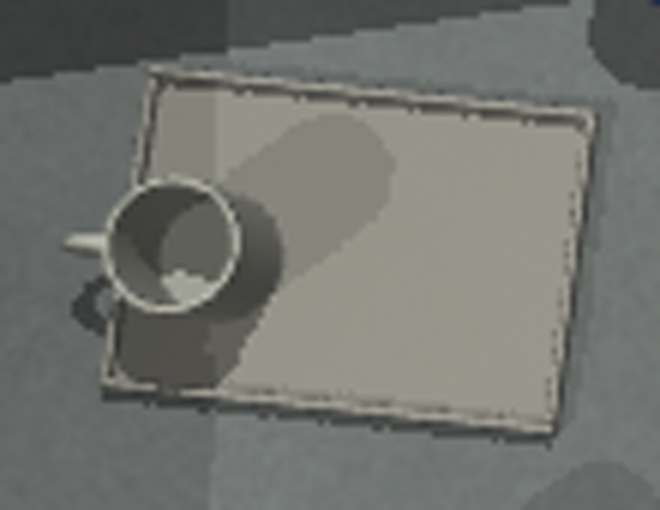

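View pics/f_wrist.png

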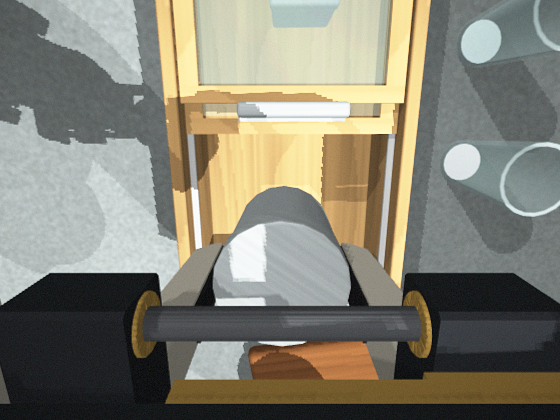

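The tin is held, with a weight of about 2.6 N. Now I'll measure the free half of the tray.

```bash
python3 - <<'E'
from h import *
f=lambda x,y:(115+(x+.5)/6-.5,190+(y+.5)/6-.5)
c=[atz("top",f(*u),.016)[:2] for u in ((150,68),(595,108),(552,435),(103,387))]
print(np.round(c,4)); c=np.array(c); ctr=c.mean(0); e=(c[1]+c[2])/2
print("ctr",ctr,"len",np.linalg.norm(c[0]-c[1]),np.linalg.norm(c[1]-c[2]),"place",(ctr+e)/2)
print("mug",atz("top",f(172,245),.096))
go(np.r_[(ctr+e)/2,.2455],YAW)
E
```

```text
[[0.545  0.512 ]
 [0.5165 0.235 ]
 [0.3156 0.2583]
 [0.348  0.5325]]
ctr [0.43126947 0.3844423 ] len 0.27851483896640766 0.20221154009199424 place [0.42366565 0.3155247 ]
mug [0.42624939 0.46651855 0.096     ]
t 10.0 p [ 0.5194 -0.2506  0.2417] yaw -2.71 w 0.659 F [ 0.1  0.4 -3.5]
shift units now [ -4.08 -18.7   -0.11] after turn [ -4.04 -18.71  -0.13] turn units [-0.    0.02 -0.01]
```

```bash
python3 -m inch '[[0.5,-0.05,-0.3,-0.2,0,0,0],[0.5,-0.15,-0.6,-0.1,0,0,0],[0.5,-0.2,-0.8,0,0,0,0],[0.5,-0.2,-0.8,0,0,0,0],[0.5,-0.2,-0.8,0,0,0,0],[0.5,-0.2,-0.8,0,0,0,0],[0.5,-0.2,-0.8,0,0,0,0],[0.5,-0.2,-0.8,0,0,0,0],[0.5,-0.2,-0.8,0,0,0,0],[0.5,-0.2,-0.8,0,0,0,0]]'
python3 - <<'E'
from h import *
go([.4237,.3155,.23],YAW)
E
```

```text
clock: 11.0
tcp_pos: [0.4641, -0.0106, 0.2404]
orientation: [1.0, -0.024, -0.012, -0.005]
wrist_force: [0.8, 0.5, -3.1]
width: 0.656
t 11.0 p [ 0.4641 -0.0106  0.2404] yaw -2.74 w 0.656 F [ 0.8  0.5 -3.1]
shift units now [ -1.86 -10.79   0.5 ] after turn [ -1.84 -10.8    0.35] turn units [-0.07  0.16 -0.02]
```

```bash
python3 -m inch '[[0.5,-0.15,-0.8,0,0,0.1,0],[0.5,-0.15,-0.8,0,0,0,0],[0.5,-0.15,-0.8,0,0,0,0],[0.5,-0.15,-0.8,0,0,0,0],[0.5,-0.15,-0.8,0,0,0,0],[0.5,-0.15,-0.8,0,0,0,0],[0.5,-0.15,-0.8,0,0,0,0],[0.5,-0.15,-0.8,0,0,0,0],[0.5,-0.15,-0.8,0,0,0,0],[0.5,-0.15,-0.8,0,0,0,0]]'
python3 - <<'E'
from h import *
go([.4237,.3155,.23],YAW)
E
```

```text
clock: 12.0
tcp_pos: [0.4107, 0.2497, 0.2336]
orientation: [1.0, -0.02, -0.013, -0.005]
wrist_force: [0.7, 0.3, -2.6]
width: 0.662
t 12.0 p [0.4107 0.2497 0.2336] yaw -2.32 w 0.662 F [ 0.7  0.3 -2.6]
shift units now [ 0.35 -2.21  0.13] after turn [ 0.33 -2.21  0.12] turn units [-0.06  0.18  0.03]
```

```bash
python3 -m inch '[[0.5,0.1,-0.7,0,0,0,0],[0.5,0.1,-0.6,0,0,0,0],[0.5,0.1,-0.5,0,0,0,0],[0.5,0,-0.3,0,0,0,0],[0.5,0,0,0,0,0,0]]'
python3 - <<'E'
from h import *
go([.4237,.3155,.08],YAW)
E
```

```text
clock: 12.5
tcp_pos: [0.4122, 0.3193, 0.229]
orientation: [1.0, -0.016, -0.018, -0.003]
wrist_force: [-0.9, -0.2, -2.3]
width: 0.661
t 12.5 p [0.4122 0.3193 0.229 ] yaw -1.88 w 0.661 F [-0.9 -0.2 -2.3]
shift units now [0.57 0.15 4.95] after turn [0.39 0.11 4.97] turn units [-0.04  0.24  0.08]
```

```bash
python3 -m inch '[[0.5,0.3,0.1,0.3,-0.04,0.24,0.08],[0.5,0,0,0.7,0,0,0],[0.5,0,0,0.9,0,0,0],[0.5,0,0,0.9,0,0,0],[0.5,0,0,0.8,0,0,0],[0.5,0,0,0.5,0,0,0],[0.5,0,0,0.2,0,0,0],[0.5,0,0,0,0,0,0]]'
python3 - <<'E'
from h import *
go([.4237,.3155,.0515],YAW)
p,d=manip.grab_frame("side"); cv2.imwrite("pics/g_side.png",cv2.resize(p[260:420,110:320,::-1],None,fx=3,fy=3))
E
```

```text
clock: 13.3
tcp_pos: [0.416, 0.3116, 0.0944]
orientation: [1.0, -0.023, -0.001, 0.002]
wrist_force: [-0.7, -0.0, -2.4]
width: 0.659
t 13.3 p [0.416  0.3116 0.0944] yaw -2.62 w 0.659 F [-0.7 -0.  -2.4]
shift units now [ 0.25 -0.15  1.43] after turn [ 0.25 -0.14  1.43] turn units [ 0.03  0.01 -0.  ]
```

View pics/g_side.png

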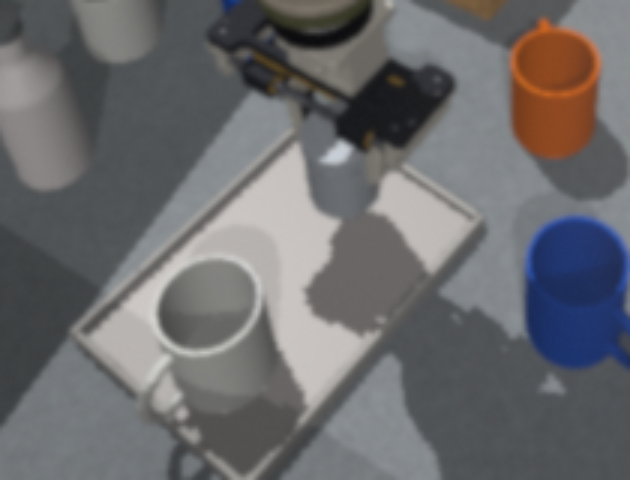

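The tin hangs upright over the free half at crop (345,190), with the mug clear at (215,330). I'll lower it slowly.

```bash
python3 -m inch '[[0.5,0.2,-0.1,0.3,0.03,0,0],[0.5,0,0,0.3,0,0,0],[0.5,0,0,0.3,0,0,0],[0.5,0,0,0.2,0,0,0],[0.5,0,0,0.1,0,0,0],[0.5,0,0,0.05,0,0,0],[0.5,0,0,0,0,0,0]]'
python3 - <<'E'
from h import *
go([.4237,.3155,.0515],YAW)
E
```

```text
clock: 14.05
tcp_pos: [0.425, 0.3158, 0.0574]
orientation: [1.0, -0.023, 0.001, -0.002]
wrist_force: [0.1, 0.2, -2.2]
width: 0.655
t 14.05 p [0.425  0.3158 0.0574] yaw -2.64 w 0.655 F [ 0.1  0.2 -2.2]
shift units now [-0.04  0.01  0.2 ] after turn [-0.04  0.01  0.2 ] turn units [-0.03 -0.02 -0.  ]
```

```bash
python3 -m inch '[[0.5,0,0,0.1,0,0,0],[0.5,0,0,0.05,0,0,0],[0.5,0,0,0.04,0,0,0],[0.5,0,0,0,0,0,0]]'
```

```text
clock: 14.45
tcp_pos: [0.4255, 0.3162, 0.0519]
orientation: [1.0, -0.023, 0.002, -0.002]
wrist_force: [-0.0, 0.6, -2.5]
width: 0.657
```

```bash
python3 -m inch '[[0.5,0,0,0.04,0,0,0],[0.5,0,0,0,0,0,0]]'; python3 -m inch '[[0.5,0,0,0.03,0,0,0],[0.5,0,0,0,0,0,0]]'
```

```text
clock: 14.65
tcp_pos: [0.4257, 0.3164, 0.051]
orientation: [1.0, -0.023, 0.002, -0.003]
wrist_force: [1.2, 0.0, -1.9]
width: 0.659
clock: 14.85
tcp_pos: [0.4261, 0.3168, 0.0509]
orientation: [1.0, -0.023, 0.003, -0.003]
wrist_force: [0.3, -0.4, -2.8]
width: 0.66
```

```bash
python3 -m inch '[[0.5,0,0,0.06,0,0,0],[0.5,0,0,0,0,0,0]]'; python3 -m inch '[[0.5,0,0,0.06,0,0,0],[0.5,0,0,0,0,0,0]]'
```

```text
clock: 15.05
tcp_pos: [0.4268, 0.3177, 0.0508]
orientation: [1.0, -0.023, 0.003, -0.004]
wrist_force: [0.3, 0.9, -3.0]
width: 0.66
clock: 15.25
tcp_pos: [0.4276, 0.3185, 0.0505]
orientation: [1.0, -0.023, 0.004, -0.005]
wrist_force: [0.3, -0.1, -2.6]
width: 0.655
```

```bash
python3 - <<'E'
from h import *
p,d=manip.grab_frame("side"); cv2.imwrite("pics/h_side.png",cv2.resize(p[290:380,180:280,::-1],None,fx=6,fy=6,interpolation=cv2.INTER_CUBIC))
E
```

```text
(no output)
```

View pics/h_side.png

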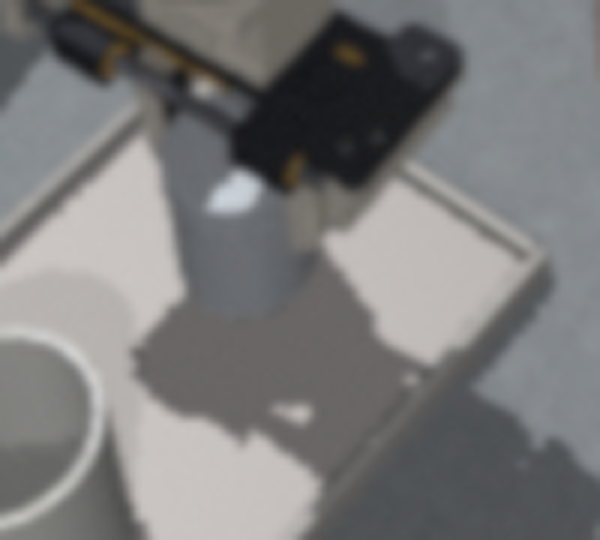

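```bash
python3 -m inch '[[0.5,0,0,0.1,0.03,0.05,0]]';python3 -m inch '[[0.5,0,0,0.1,0,0,0]]'
```

```text
clock: 15.4
tcp_pos: [0.429, 0.3195, 0.0492]
orientation: [1.0, -0.023, 0.009, -0.008]
wrist_force: [-1.7, -3.4, 20.6]
width: 0.653
clock: 15.5
tcp_pos: [0.4299, 0.32, 0.0487]
orientation: [1.0, -0.023, 0.01, -0.008]
wrist_force: [-15.1, -8.8, 33.9]
width: 0.658
```

The tin has touched down but is being pressed. I'll relax the arm before opening.

```bash
python3 -m inch '[[0.5,0,0,-0.04,0,0,0]]';python3 - <<'E'
from h import *
go([.43,.32,.051],YAW)
E
```

```text
clock: 15.6
tcp_pos: [0.4301, 0.32, 0.0502]
orientation: [1.0, -0.023, 0.01, -0.008]
wrist_force: [-0.2, -0.2, -2.5]
width: 0.653
t 15.6 p [0.4301 0.32   0.0502] yaw -2.64 w 0.653 F [-0.2 -0.2 -2.5]
shift units now [-0.   -0.   -0.03] after turn [-0.    0.   -0.03] turn units [-0.11 -0.13 -0.  ]
```

```bash
python3 -m inch '[[0.5,0,0,-0.03,-0.12,-0.14,0],[0.5,0,0,0,0,0,0]]';python3 - <<'E'
from h import *
go([.43,.32,.05],YAW)
E
python3 -m inch '[[0.5,0,0,0.05,0,0,0]]'
```

```text
clock: 15.8
tcp_pos: [0.4301, 0.3197, 0.0508]
orientation: [1.0, -0.023, -0.0, 0.001]
wrist_force: [0.9, -0.3, -2.8]
width: 0.659
t 15.8 p [0.4301 0.3197 0.0508] yaw -2.63 w 0.659 F [ 0.9 -0.3 -2.8]
shift units now [-0.   -0.01  0.03] after turn [-0.   -0.01  0.03] turn units [ 0.01  0.   -0.  ]
clock: 15.9
tcp_pos: [0.4301, 0.3196, 0.0491]
orientation: [1.0, -0.023, -0.0, 0.001]
wrist_force: [-8.2, -5.0, 22.3]
width: 0.656
```

```bash
python3 -m inch '[[0.5,0,0,-0.01,0,0,0]]'; python3 -m inch '[[0.5,0,0,0.01,0,0,0]]' 5
```

```text
clock: 16.0
tcp_pos: [0.4301, 0.3196, 0.0493]
orientation: [1.0, -0.023, -0.0, 0.001]
wrist_force: [-0.2, 0.4, 1.1]
width: 0.658
clock: 16.1
tcp_pos: [0.43, 0.3195, 0.0491]
orientation: [1.0, -0.023, 0.0, 0.001]
wrist_force: [-3.3, -2.4, 5.3]
width: 0.657
```

The tray now carries the tin, lightly and upright. I'll open the jaws, then rise.

```bash
python3 -m inch '[[0.7,0,0,0,0,0,0],[0.8,0,0,0,0,0,0],[1,0,0,0,0,0,0],[1,0,0,0,0,0,0],[1,0,0,0,0,0,0],[1,0,0,0,0,0,0]]'
python3 -m inch '[[1,0,0,-0.3,0,0,0],[1,0,0,-0.6,0,0,0],[1,0,0,-0.8,0,0,0],[1,0,0,-0.9,0,0,0],[1,0,0,-0.9,0,0,0],[1,0,0,-0.9,0,0,0],[1,0,0,-0.9,0,0,0],[1,0,0,-0.4,0,0,0]]'
python3 -m inch '[[1,0,0.8,0,0,0,0],[1,0,0.8,0,0,0,0],[1,0,0.8,0,0,0,0],[1,0,0.8,0,0,0,0],[1,0,0.8,0,0,0,0],[1,0,0.8,0,0,0,0],[1,0,0,0,0,0,0],[1,0,0,0,0,0,0]]'
python3 - <<'E'
from h import *
p,d=manip.grab_frame("side"); cv2.imwrite("pics/i_side.png",p[:,:,::-1])
p,d=manip.grab_frame("top"); cv2.imwrite("pics/i_top.png",p[:,:,::-1]); P=cloud("top",d)
for r in manip.masks_of("top","tin")[:2]:
    q=P[r["pixels"]]; t=q[(q[:,2]>.06)&(q[:,2]<.11)]; print(r["score"],r["at"],np.median(q,0),t.min(0),t.max(0))
E
```

```text
clock: 16.7
tcp_pos: [0.4301, 0.3195, 0.0484]
orientation: [1.0, -0.023, 0.0, 0.0]
wrist_force: [-0.3, -1.1, 1.0]
width: 0.998
clock: 17.5
tcp_pos: [0.4283, 0.3186, 0.2277]
orientation: [1.0, -0.023, -0.001, 0.001]
wrist_force: [0.5, -0.5, 0.5]
width: 0.997
clock: 18.3
tcp_pos: [0.4218, 0.1711, 0.2301]
orientation: [1.0, -0.022, 0.001, -0.0]
wrist_force: [-0.8, 0.3, 0.7]
width: 0.999
```

View pics/i_side.png

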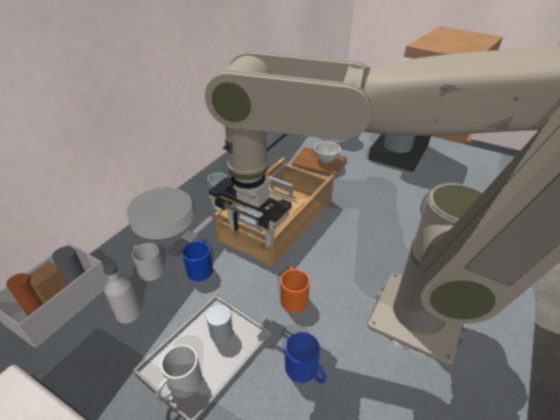

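View pics/i_top.png

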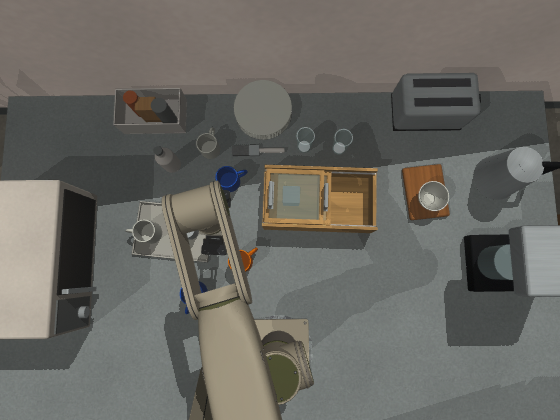

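```bash
python3 - <<'E'
from h import *
manip.grab_frame("side")
for r in manip.place_of("side","tin")[:2]: print(r["score"],r["at"],atz("side",r["at"],.006))
print(manip.get_state()["qd"].round(3)); print(manip.sign_off())
E
```

```text
0.68 [219.5, 335.6] [0.42456527 0.32968921 0.006     ]
[-0.001 -0.001 -0.    -0.002  0.    -0.001]
the job is handed in; nothing more can be done
None
```

The tin is standing upright on the free half of the tray, and I handed the job in at about 18.5 s of the 64 s allowed. I slid the right-hand door along under the left one as far as it would go, gripped the tin across its lid and carried it over. The door is still open.

**Checks that agreed:**
- The side view showed the tin upright at pixel (219,325), well clear of the mug. The network put its base at about (0.425, 0.330), roughly 10 mm from where I released it, (0.430, 0.320).
- The mug, caddy, left door, bowl, glasses and the other mugs looked unmoved. The arm was clear and still, with its jaws open.

**Less clean or not confirmed:**
- **Door:** it met its stop with about 37 N at the wrist.
- **Setting down:** this took several small corrections. The tin was pressed on the tray with about 34 N and then about 22 N, the first time with the tool tilted about 1.5°. I straightened it and eased the load to about 5 N before opening the jaws.
- **Top view:** the arm hid the tin in the last overhead picture, so only the side camera confirms where it ended up.

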